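# Set the polariser lever to the index clip and clamp it

## Robot

A 6-joint arm with a two-finger parallel gripper is mounted at the origin on a cart in front of the work surface, level with it; the furniture and walls round the work are solid. World frame = base frame: x ahead of the robot, y to its left, z up, the work surface at z = 0. Lengths are in mm, angles in rad, forces in N, time in s.
With the tool pointing down it reaches from about 275 to 750 mm from the base axis. Payload 10.2 kg.
Tool frame: the origin (TCP) lies at the very end of the fingers, on their centre line; the grasp point (between the pads) lies 19 mm behind it; z points along the fingers, y is the direction in which the jaws open and shut (so a half turn about z gives the same grasp; the last joint's range is limited). The gripper opens to 85 mm and grips with 20 to 120 N. Pads are 22 mm wide; open, the fingers measure 114 mm over their backs; the gripper's body (76 mm by 85 mm) begins 54 mm behind the grasp point. The pads swing forward as they close: fully open they stand 13 mm farther back than shut.
Start: joints at [-1.547, 0.313, 1.498, -0, 1.331, -0.223], TCP at [128.245, -509.101, 231.294] pointing down, gripper open.
Joint ranges: [-2.94, 2.94], [-0.97, 2.17], [0.19, 2.56], [-1.23, 4.37], [0.02, 3.11], [-2.88, 2.88]. Speed limits (rad/s): [2.39, 2.39, 3.01, 3.14, 3.14, 3.14].

## Interface

Orientations are given as a unit quaternion [w, x, y, z].
In Python, from rig import * gives the robot as it stands. The module is installed in compiled form; this text tells all that it offers.
- The arm moves only by the shell command python3 -m crank 'ROWS' [FORCE]. ROWS is a JSON object of lists of equal length, an entry for each row: "dp": the shift along the world's x, y, z in cm, a list of three; "delta_rot": the turn, a rotation vector about the world's x, y, z in degrees, a list of three; "claw": the closure in counts, from 0 (fully open) to 255 (shut). A call has 1 to 10 rows; each row shifts and turns the commanded pose from where the row before left it; what a row does not reach is not made up. A row lasts 1/10 s, in which the tool goes at most 50 mm and 8.59 degrees, less where a joint would pass 70% of its speed; a pose out of reach is approached as far as the arm can. A call is refused whole if a number of a shift passes 5 or a number of a turn 8.59, either way. A call with a gripper value outside its range is refused whole. The fingers move at their own pace and stop on an object; FORCE is the grip in N (left out, the last holds). Time passes only in rows, so rows that do not move let the fingers close. It gives the time, the measured TCP pose, the force and the opening at its end, in the units of the state.
- sense(): the state, without advancing time (a new reading comes with each control period).
- capture(name): name is "side" or "top" or "wrist"; returns (picture, depth): 400x640x3 uint8, red, green, blue; 400x640 float32, mm along the optical axis (not along the pixel's ray), 0 where there is no reading.
- camera_model(name): a dict with "fx", "fy", "cx", "cy" (pixels), "dist_coeffs" ([k1, k2, p1, p2, k3] as OpenCV has them; the pictures are not rectified), "cam_to_world" (4x4, takes a point from camera to world coordinates); the wrist camera has in their place "T_tool_cam" (4x4, takes a point from camera to tool coordinates, whose origin is the TCP and whose axes are the flange's). Camera axes: x right, y up, looking along -z (the intrinsics and any distortion apply to the point x, -y, -z); pixel columns grow to the right and rows downward; lengths in mm; the calibration is good to about 2 mm. A picture is of the moment at which its call begins: read the wrist's pose just before it. camera_model takes no time and is no camera call.
- finish_job(): hands the job in, once; it reports no verdict.
Trained networks look in the newest picture that a camera, given by its name, has taken for a name from the list of things; names that differ only in an ending like _2 or _b are one class to them, and where a whole thing is asked for, a point or a joint stands for the part that bears it (a point fixed in the world has none). Each returns a list of dicts, best first, with "p" (0 to 1); they miss things now and then, are a little off and sometimes report something else, mostly with a low value. They report only what shows in the picture. A call takes as long as a camera call. They do not tell look-alikes from the thing itself.
- boxes_of(camera, target): "centre" ([column, row] in pixels, amid what is visible of it).
- masks_of(camera, target): "region" (400x640 bool, what is visible of it) and "centre" ([column, row] in pixels, amid what is visible of it).
- pinpoint(camera, target): "centre" ([column, row] in pixels: a listed point, or the origin of a listed thing).
The state is a dict: "time_s": time; "joints": joint angles; "dq": joint speeds; "tau": joint torques, N m; "eef_pos": TCP position; "ee_rot": TCP orientation; "force": force on the tool from outside, world axes, zero at the start; "wrist_torque": the same for the moment, N m; "grip_width": opening from 0.0 (shut) to 1.0 (fully open).
Only numpy, scipy, OpenCV 4.12 (cv2) and the standard library are available. Lean on these libraries where they do the work, as an engineer would, in place of code of your own. Each camera call takes 0.05 s, during which the arm holds its last target.

## Task

On the strain viewer, push the upright post of the polariser ring's lever round its arc until the lever's pointer stands exactly at the index clip on the scale; then push the small clamp lever at the right-hand end of the case round to its stop pin. Only push, gently, with the fingertips: pinch and lift nothing, and leave the beaker on the stage and the things around the viewer where they are.

Things in the scene. Friction and masses are not known exactly. Their poses are not given: they have to be found in the camera images.
- viewer: Strain viewer: white flat case 194 (x) x 265 (y) x 46 mm high, fixed to the worktop, carrying an aluminium dial plate (radius 94, top at 49 mm) with scale marks every 5 degrees. Origin: on the ring's vertical axis (centre of the dial), at worktop level. Axes: x away from the robot, y to its left at yaw 0, z up; the case reaches x = -97..97 and y = -170..95 mm
- ring (a joint): Angle of the polariser ring (black, outer radius 52, top 62 mm above the worktop, turning about the vertical axis through the viewer's origin), rad. At 0 the lever points along the viewer's -x (to the robot); growing values turn it counter-clockwise seen from above, to the viewer's -y (robot's right). Stops at -1.4 and 1.4. It stays where it is left; about 2 N at the post moves it
- lever_post (a point): Half-way up the black upright round post (diameter 13, head 15 mm) of the ring's lever: 64 mm from the ring's axis, 80 mm above the worktop. The post rises from the flat steel lever (top at 61 mm) to 99 mm above the worktop
- pointer (a point): Tip of the lever's 3 mm wide pointer nose, on the lever's line, 78 mm from the ring's axis, 55 mm above the worktop
- index_point (a point): Where the pointer's tip belongs: in front of the nose of the index clip, 78 mm from the ring's axis, 55 mm above the worktop. The clip is a dark steel block 16 mm wide and 8 mm high with a round screw head, fixed on the rim of the dial with a 3 mm nose pointing at the ring's axis; it reaches 60 mm above the worktop, from 79 to 96 mm from the axis. It is fixed and lies at ring angles from 0.1 to 1.0 rad
- clamp (a joint): Angle of the clamp lever, rad: at 0 (open) it points along the viewer's -y; it grows as the lever swings clockwise seen from above, towards the viewer's -x (to the robot); 1.15 is its end, at the stop pin. It stays where it is left; about 2 N at the post moves it. Its movement does not turn the ring
- clamp_post (a point): Half-way up the black upright round post (diameter 11 at the foot to 13 mm at the top) at the end of the clamp lever: 45 mm from the clamp's pivot, 79 mm above the worktop; the post reaches from 63 to 93 mm above the worktop
- clamp_pivot (a point): Top of the clamp lever's vertical pivot, 65 mm above the worktop; 128 mm from the ring's axis along the viewer's -y and 10 mm along its -x. The 6 mm stop pin stands beside it to 67 mm above the worktop, on the far side of the lever as it swings in
- beaker: Clear beaker, diameter 53, 70 mm high, loose, standing on the white stage window in the middle of the ring (window 53 mm above the worktop, the beaker's rim at 123 mm). Origin: centre of its underside
- vial: Amber vial with black cap, diameter 24, 72 mm high, standing to the left of the viewer. Origin: centre of its underside. Beyond it: a fixed brown torsion tester, 285 mm tall, stands left of the viewer (world x 0.53 to 0.77, y 0.05 to 0.17 m), and the post of an overhead shelf behind the viewer (near x 0.70, y -0.17 m)
- media_bottle: Bottle with a dark screw cap, diameter 56, 104 mm high, standing farther left. Origin: centre of its underside
- marker: Marker pen 126 x 14 x 14 mm lying to the left, long along its x. Origin: centre of its underside
- timer: Flat white timer 58 x 58 x 18 mm lying to the right of the viewer. Origin: centre of its underside
- tape_roll: Roll of paper tape, diameter 68, 19 mm high, lying to the right. Origin: centre of its underside
Things that resemble listed ones, but are neither listed nor needed, are in the scene too. Leave any orange or pink look-alike of the beaker alone.

How it is judged (in metres and radians):
On the way, in this order (a step that is already met when the one before it is completed fails the run):
1. the pointer rests at the index clip, the clamp still open (horizontal distance between pointer and index_point below 0.004 m and velocity of joint ring between -0.05 and 0.05 rad/s and value of joint clamp below 0.5 rad), for 0.3 s.
2. the clamp lever is at its stop pin (value of joint clamp above 1 rad), for 0.2 s.
At the end, for the whole second after the job is handed in: The pointer's tip is within 4 mm of the index point (about 3 degrees) and at rest, the clamp lever within 0.15 rad of its stop, and the beaker stands upright on the stage, less than 10 mm from where it was (horizontal distance between pointer and index_point below 0.004 m and velocity of joint ring between -0.05 and 0.05 rad/s and value of joint clamp above 1 rad and angle between beaker's own z axis and vertical below 0.1 rad and distance of beaker from where it was at the start of the episode below 0.01 m); the robot touches nothing.
It fails at once if the viewer or its levers are rammed or squeezed (over 25 N) (contact force between the fingers and viewer above 25 N).
It fails at once if the beaker on the stage is moved or lifted (distance of beaker from where it was at the start of the episode above 0.01 m).
It fails at once if a thing beside the viewer is moved or lifted (distance of any of vial, timer, tape_roll, marker, media_bottle from where it was at the start of the episode above 0.015 m).
It also fails if it takes over 58 s, if anything falls off the work surface, if the arm or the gripper's body presses on something with over 40 N, if the wrist force passes 120 N, or if a joint passes its speed limit or range.

## Working session

There is one attempt and no reset: what is moved stays moved. The work goes in short steps, Python scripts to look and compute and a shell command to move; the robot and the scene stay as the last step left them, time stands still between calls to the robot, and variables do not carry over. Pictures are saved under pics/ and viewed, and the job is handed in when it is done.

```bash
mkdir -p pics; ls; cat > h.py <<'E'
from rig import *
import numpy as np, cv2
from scipy.spatial.transform import Rotation as R
def save(name,fn):
    p,d=capture(name); cv2.imwrite('pics/'+fn,p[:,:,::-1]); np.save('pics/'+fn[:-4]+'_d.npy',d); return p,d
def T_cam(name,st=None):
    m=camera_model(name)
    if 'cam_to_world' in m: return m,np.array(m['cam_to_world'])
    st=st or sense(); T=np.eye(4); q=st['ee_rot']; T[:3,:3]=R.from_quat([q[1],q[2],q[3],q[0]]).as_matrix(); T[:3,3]=st['eef_pos']
    return m,T@np.array(m['T_tool_cam'])
def ray(name,px,st=None):
    m,T=T_cam(name,st)
    K=np.array([[m['fx'],0,m['cx']],[0,m['fy'],m['cy']],[0,0,1]])
    u=cv2.undistortPoints(np.array([[px]],float),K,np.array(m['dist_coeffs'])).ravel()
    d=T[:3,:3]@np.array([u[0],-u[1],-1.]); return T[:3,3],d
def atz(name,px,z,st=None):
    o,d=ray(name,px,st); return o+d*(z-o[2])/d[2]
def atdepth(name,px,dep,st=None):
    o,d=ray(name,px,st); return o+d*dep
def proj(name,P,st=None):
    m,T=T_cam(name,st)
    K=np.array([[m['fx'],0,m['cx']],[0,m['fy'],m['cy']],[0,0,1]])
    c=(np.linalg.inv(T)@np.c_[np.atleast_2d(P),np.ones(len(np.atleast_2d(P)))].T)[:3]
    c=np.array([c[0],-c[1],-c[2]]).T
    return cv2.projectPoints(c,np.zeros(3),np.zeros(3),K,np.array(m['dist_coeffs']))[0].reshape(-1,2)
E
python3 - <<'E'
from h import *
print(sense())
for n in ['side','top','wrist']:
    save(n,n+'0.png'); print(n,camera_model(n))
E
```

```text
pics
{'time_s': 0.0, 'joints': array([-1.54741582e+00,  3.13433154e-01,  1.49841982e+00, -4.03885590e-06,
        1.33100044e+00, -2.23389618e-01]), 'dq': array([-4.54501714e-04, -1.66348267e-04, -7.90575985e-04,  1.24849666e-03,
        4.29015758e-05, -2.37001984e-03]), 'tau': array([ 8.01838505e-04, -4.12260962e+01, -2.59743011e+01, -1.21179673e-04,
        4.11675515e-03,  1.97198545e-05]), 'eef_pos': array([ 128.22990087, -508.84019152,  230.7501959 ]), 'ee_rot': array([-6.27422619e-04,  9.92397459e-01,  1.23072685e-01,  6.09839401e-05]), 'force': array([ 0.44048646, -0.11254867, -0.75253694]), 'wrist_torque': array([0.01451464, 0.00719986, 0.02514942]), 'grip_width': 1.0004780580593104}
side {'fx': 371.688754641271, 'fy': 371.688754641271, 'cx': 317.72235264760747, 'cy': 197.20111346950324, 'dist_coeffs': array([-0.00149041,  0.        ,  0.        ,  0.        ,  0.        ]), 'cam_to_world': array([[-8.32122839e-01,  2.54373875e-01, -4.92813872e-01,
        -2.98753124e+01],
       [-5.54532409e-01, -3.68671966e-01,  7.46039402e-01,
         6.35475410e+02],
       [ 8.086274
[... 558 characters left out ...]
  1.67596326e-01,  9.85779134e-01,
         1.33018777e+03],
       [ 0.00000000e+00,  0.00000000e+00,  0.00000000e+00,
         1.00000000e+00]])}
wrist {'fx': 278.1133843197692, 'fy': 278.1133843197692, 'cx': 322.1248068867742, 'cy': 196.46653687973168, 'dist_coeffs': array([-0.01592984,  0.        ,  0.        ,  0.        ,  0.        ]), 'T_tool_cam': array([[-4.88758094e-04,  9.48713188e-01,  3.16137706e-01,
         8.05179503e+01],
       [ 9.99999856e-01,  5.34371208e-04, -5.75919549e-05,
         1.11577277e+00],
       [-2.23573135e-04,  3.16137632e-01, -9.48713312e-01,
        -1.42823136e+02],
       [ 0.00000000e+00,  0.00000000e+00,  0.00000000e+00,
         1.00000000e+00]])}
```

View pics/top0.png

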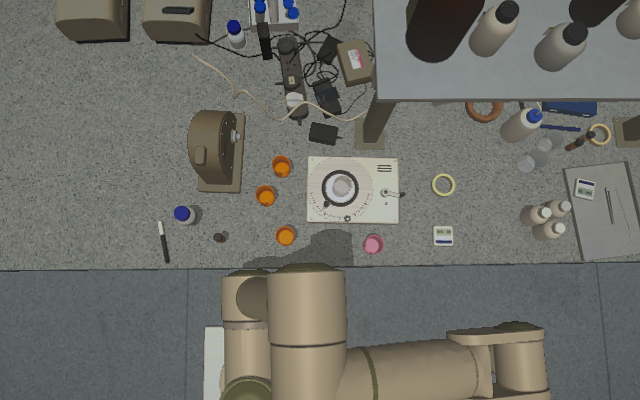

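View pics/side0.png

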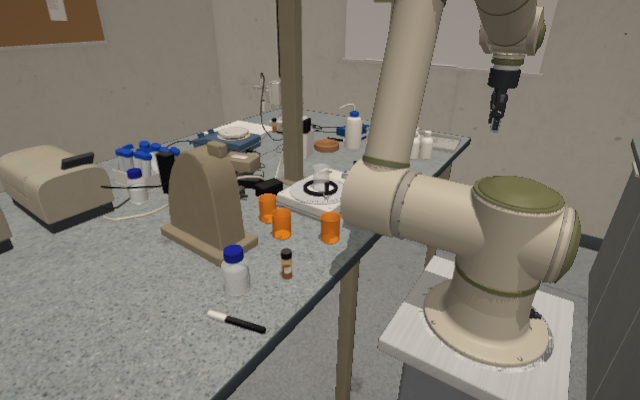

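View pics/wrist0.png

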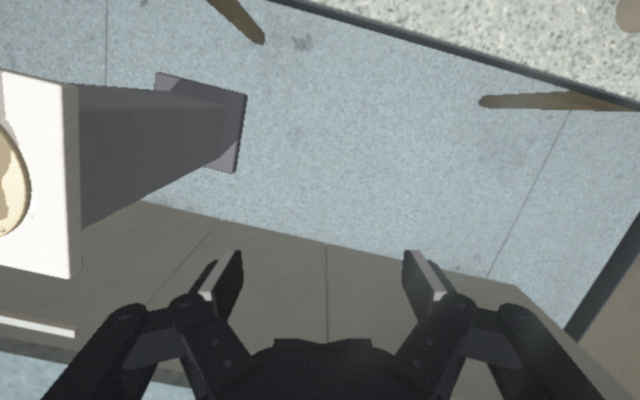

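```bash
python3 - <<'E'
from h import *
im=cv2.imread('pics/top0.png'); c=im[148:258,265:465]
cv2.imwrite('pics/topz.png',cv2.resize(c,None,fx=4,fy=4,interpolation=cv2.INTER_CUBIC))
capture('top')
for t in ['viewer','ring','lever_post','pointer','index_point','clamp_post','clamp_pivot','beaker','vial','timer','tape_roll','marker','media_bottle']:
    r=pinpoint('top',t)
    print(t,[(np.round(x['centre'],1).tolist(),round(x['p'],2)) for x in r[:4]])
print(sense()['time_s'])
E
```

```text
viewer [([335.9, 191.8], 0.66)]Traceback (most recent call last):
  File "<stdin>", line 6, in <module>
ValueError: it knows: beaker, clamp_pivot, clamp_post, index_point, lever_post, marker, media_bottle, pointer, tape_roll, timer, vial, viewer
```

View pics/topz.png

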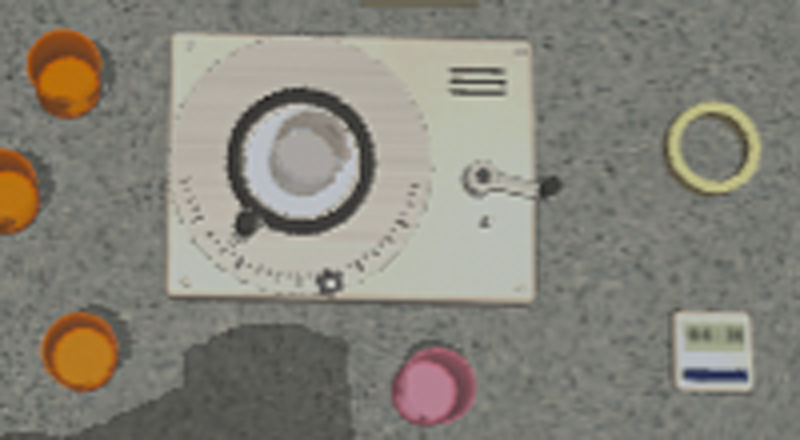

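```bash
python3 - <<'E'
from h import *
z=dict(viewer=0,lever_post=80,pointer=55,index_point=55,clamp_post=79,clamp_pivot=65,beaker=53,vial=0,timer=0,tape_roll=0,marker=0,media_bottle=0)
for n in ['top','side']:
  capture(n)
  for t in z:
    if n=='side' and t in('vial','timer','tape_roll','marker','media_bottle'): continue
    r=pinpoint(n,t)
    print(n,t,[(np.round(x['centre'],1).tolist(),round(x['p'],2),np.round(atz(n,x['centre'],z[t])[:2]).tolist()) for x in r[:2]])
# case corners from top image (zoom) at z=46
for c in [(173,34),(529,40),(533,301),(168,297)]:
    print('corner',atz('top',((c[0]+.5)/4-.5+265,(c[1]+.5)/4-.5+148),46).round(1))
print('dial c',atz('top',((302)/4+264.6,160/4+147.6),62))
print(sense()['time_s'])
E
```

```text
top viewer [([337.2, 191.5], 0.98, [532.0, -226.0])]
top lever_post [([221.5, 239.6], 0.43, [388.0, 99.0])]
top pointer [([322.8, 209.7], 0.82, [470.0, -180.0]), ([440.2, 180.9], 0.7, [549.0, -518.0])]
top index_point [([343.1, 212.2], 0.49, [462.0, -237.0])]
top clamp_post [([185.8, 220.2], 0.69, [443.0, 198.0]), ([403.5, 196.0], 0.64, [502.0, -405.0])]
top clamp_pivot [([383.2, 191.8], 0.65, [517.0, -351.0])]
top beaker [([270.9, 199.3], 0.7, [502.0, -34.0]), ([368.6, 245.2], 0.69, [369.0, -306.0])]
top vial [([224.5, 240.6], 0.67, [391.0, 104.0])]
top timer [([440.7, 234.0], 0.57, [402.0, -526.0])]
top tape_roll [([440.2, 182.4], 0.61, [556.0, -534.0]), ([340.6, 186.9], 0.28, [546.0, -236.0])]
top marker [([160.3, 243.8], 0.53, [384.0, 290.0])]
top media_bottle [([191.9, 219.6], 0.6, [454.0, 201.0])]
side viewer [([320.3, 201.8], 0.72, [536.0, -236.0])]
side lever_post [([325.9, 186.1], 0.76, [493.0, -199.0])]
side pointer [([330.1, 197.4], 0.75, [470.0, -186.0])]
side index_point []
side clamp_post [([344.1, 170.6], 0.62, [510.0, -334.0]), ([356.5, 167.7], 0.38, [489.0, -378.0])]
side clamp_pivot [([346.4, 171.5], 0.62, [516.0, -361.0])]
side beaker [([332.0, 237.4], 0.78, [355.0, -11.0]), ([265.7, 218.2], 0.73, [546.0, 8.0])]
corner [ 628.5 -140.4   46. ]
corner [ 621.1 -398.5   46. ]
corner [ 431.  -392.4   46. ]
corner [ 437.4 -134.2   46. ]
dial c [ 531.56193598 -230.02403961   62.        ]
1.3
```

```bash
python3 -m crank '{"dp":[[0,0,3],[2.5,2.5,3],[3.2,3,3],[3.2,3,0],[3.2,3,0],[3.2,3,0],[3.2,3,0],[3.2,3,0],[3.2,3,0],[3.2,3,0]],"delta_rot":[[0,0,0],[0,0,-2],[0,0,-2],[0,0,-2],[0,0,-2],[0,0,-2],[0,0,-2],[0,0,-2],[0,0,0],[0,0,0]],"claw":[255,255,255,255,255,255,255,255,255,255]}' 20
```

```text
time_s: 2.3
eef_pos: [408.4, -244.4, 319.7]
ee_rot: [0.0, 1.0, 0.001, 0.0]
force: [0.2, -0.7, -0.5]
grip_width: 0.001
```

```bash
python3 -m crank '{"dp":[[0,0,0],[0,0,0],[0,0,0]],"delta_rot":[[0,0,0],[0,0,0],[0,0,0]],"claw":[255,255,255]}'; python3 - <<'E'
from h import *
save('wrist','w1.png'); st=sense(); print(st['time_s'],st['eef_pos'],st['ee_rot'])
z=dict(viewer=0,lever_post=80,pointer=55,index_point=55,clamp_post=79,clamp_pivot=65,beaker=53)
for t in z:
    r=pinpoint('wrist',t)
    print(t,[(np.round(x['centre'],1).tolist(),round(x['p'],2),np.round(atz('wrist',x['centre'],z[t],st)[:2],1).tolist()) for x in r[:2]])
E
```

```text
time_s: 2.6
eef_pos: [406.9, -246.5, 319.5]
ee_rot: [0.0, 1.0, 0.001, -0.0]
force: [-0.8, -0.8, -0.5]
grip_width: -0.002
2.65 [ 406.7410269  -246.66527216  319.51738072] [ 5.21306218e-05  9.99999893e-01  4.54783652e-04 -7.02514015e-05]
viewer [([311.5, 73.4], 0.91, [532.1, -231.7])]
lever_post [([275.9, 107.7], 0.9, [482.9, -187.3])]
pointer [([273.9, 113.8], 0.96, [474.4, -180.1])]
index_point [([321.1, 128.8], 0.4, [453.7, -246.5])]
clamp_post [([439.7, 89.7], 0.85, [505.5, -400.1])]
clamp_pivot [([406.5, 80.4], 0.59, [517.5, -359.9]), ([44.5, 124.1], 0.17, [462.4, 142.9])]
beaker [([174.5, 86.4], 0.94, [511.1, -44.4]), ([196.8, 23.5], 0.86, [587.2, -85.6])]
```

View pics/w1.png

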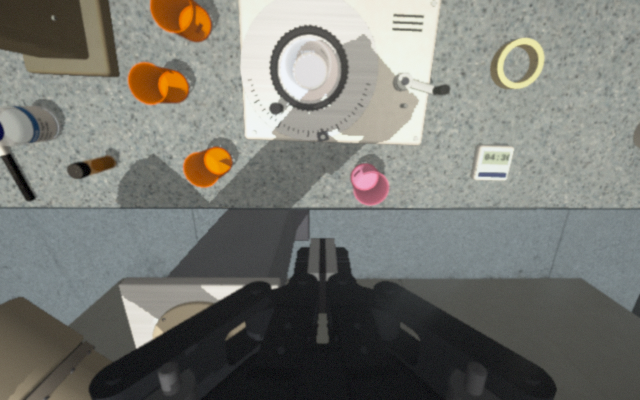

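```bash
python3 -m crank '{"dp":[[1,2,-3],[1,2,-3],[1,2,-3],[1,1,-3],[1,1,-3],[1.3,0.3,-3]],"delta_rot":[[0,0,-3],[0,0,-3],[0,0,-3],[0,0,-3],[0,0,-2],[0,0,0]],"claw":[255,255,255,255,255,255]}'; python3 -m crank '{"dp":[[1,0,0],[1,0,0],[0,0,0],[0,0,0]],"delta_rot":[[0,0,0],[0,0,0],[0,0,0],[0,0,0]],"claw":[255,255,255,255]}'; python3 - <<'E'
from h import *
save('wrist','w2.png'); st=sense(); print(st['time_s'],st['eef_pos'],st['ee_rot'],st['joints'])
z=dict(viewer=0,lever_post=80,pointer=55,index_point=55,clamp_post=79,clamp_pivot=65,beaker=53)
for t in z:
    r=pinpoint('wrist',t)
    print(t,[(np.round(x['centre'],1).tolist(),round(x['p'],2),np.round(atz('wrist',x['centre'],z[t],st)[:2],1).tolist()) for x in r[:2]])
E
```

```text
time_s: 3.6
eef_pos: [470.6, -162.0, 138.5]
ee_rot: [0.0, 0.993, -0.121, 0.0]
force: [1.9, -0.4, 0.3]
grip_width: -0.003
time_s: 4.0
eef_pos: [490.8, -163.4, 140.8]
ee_rot: [0.0, 0.993, -0.121, 0.001]
force: [-0.4, -0.4, -1.0]
grip_width: -0.001
4.05 [ 490.46927814 -163.29403995  140.612446  ] [ 3.89867859e-04  9.92679753e-01 -1.20773328e-01  7.47176992e-04] [-5.48266519e-01  3.85053196e-01  1.64791525e+00 -1.01212270e-04
  1.10694109e+00  1.26471285e+00]
viewer [([376.2, 131.0], 0.95, [531.3, -230.5])]
lever_post [([350.9, 214.9], 0.64, [482.9, -186.2])]
pointer [([342.7, 215.5], 0.8, [473.5, -179.3]), ([127.1, 303.3], 0.74, [432.6, 51.1])]
index_point [([421.2, 217.3], 0.56, [455.0, -246.8])]
clamp_post [([635.3, 122.0], 0.94, [503.5, -402.6])]
clamp_pivot [([558.6, 119.6], 0.71, [515.1, -358.0])]
beaker [([385.8, 138.9], 0.97, [530.2, -228.3]), ([184.9, 194.9], 0.97, [524.8, -49.6])]
```

View pics/w2.png

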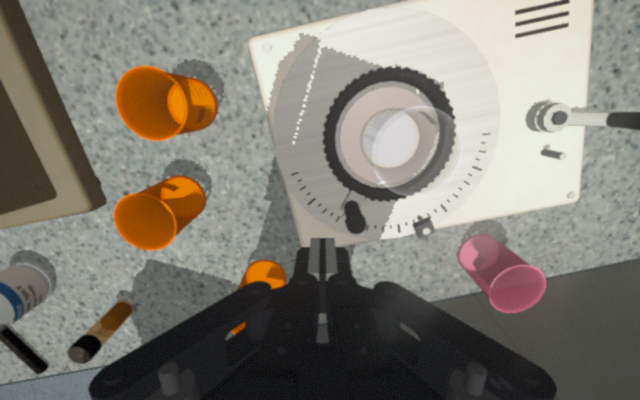

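```bash
python3 -m crank '{"dp":[[0,0,-2],[0,0,-2],[0,0,-1.4],[0,0,-1],[0,0,0],[0,0,0],[-0.05,-0.2,0],[-0.05,-0.2,0],[-0.05,-0.2,0],[0,0,0]],"delta_rot":[[0,0,0],[0,0,0],[0,0,0],[0,0,0],[0,0,0],[0,0,0],[0,0,0],[0,0,0],[0,0,0],[0,0,0]],"claw":[255,255,255,255,255,255,255,255,255,255]}'; python3 - <<'E'
from h import *
save('wrist','w3.png'); st=sense(); print(st['time_s'],st['eef_pos'],st['force'])
for t in ['lever_post','pointer','index_point','viewer']:
    r=pinpoint('wrist',t); z=dict(viewer=0,lever_post=80,pointer=55,index_point=55)
    print(t,[(np.round(x['centre'],1).tolist(),round(x['p'],2),np.round(atz('wrist',x['centre'],z[t],st)[:2],1).tolist()) for x in r[:2]])
E
```

```text
time_s: 5.4
eef_pos: [488.7, -168.9, 75.7]
ee_rot: [-0.0, 0.993, -0.121, -0.0]
force: [-0.2, 2.2, 1.4]
grip_width: 0.005
5.45 [ 488.81820329 -168.87147571   75.67844764] [-0.03662553  1.26722854  0.24729126]
lever_post [([360.2, 260.3], 0.68, [480.1, -190.4])]
pointer [([345.1, 250.9], 0.77, [473.8, -182.2])]
index_point [([444.7, 254.9], 0.86, [454.7, -246.3])]
viewer [([385.6, 138.1], 0.88, [531.1, -231.4]), ([405.1, 152.7], 0.6, [516.2, -244.4])]
```

View pics/w3.png

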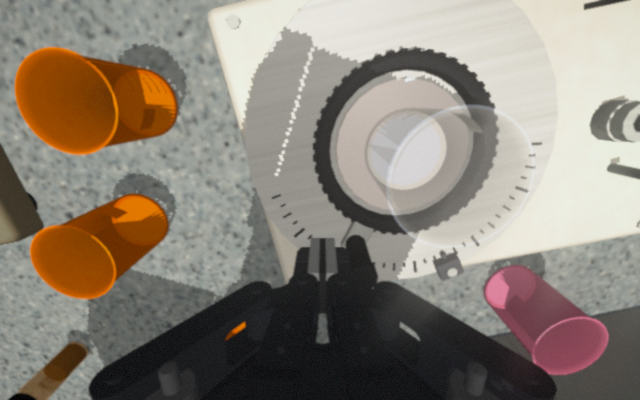

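```bash
python3 -m crank '{"dp":[[-0.15,-0.21,0],[-0.15,-0.21,0],[-0.15,-0.21,0],[-0.15,-0.21,0],[-0.15,-0.21,0],[-0.15,-0.21,0],[-0.1,-0.21,0],[-0.09,-0.21,0],[-0.08,-0.21,0],[-0.07,-0.21,0]],"delta_rot":[[0,0,0],[0,0,0],[0,0,0],[0,0,0],[0,0,0],[0,0,0],[0,0,0],[0,0,0],[0,0,0],[0,0,0]],"claw":[255,255,255,255,255,255,255,255,255,255]}'; python3 - <<'E'
from h import *
save('wrist','w4.png'); st=sense(); print(st['time_s'],st['eef_pos'],st['force'])
for t in ['lever_post','pointer','index_point','viewer']:
    r=pinpoint('wrist',t); z=dict(viewer=0,lever_post=80,pointer=55,index_point=55)
    print(t,[(np.round(x['centre'],1).tolist(),round(x['p'],2),np.round(atz('wrist',x['centre'],z[t],st)[:2],1).tolist()) for x in r[:2]])
E
```

```text
time_s: 6.65
eef_pos: [476.4, -190.1, 75.5]
ee_rot: [0.0, 0.993, -0.121, -0.0]
force: [-1.2, 2.3, -0.2]
grip_width: -0.002
6.7 [ 476.38561078 -190.37658842   75.51985925] [-1.26748297  2.38581146 -0.39472263]
lever_post [([358.6, 253.1], 0.6, [472.5, -211.9])]
pointer []
index_point [([411.6, 246.1], 0.79, [454.3, -247.1])]
viewer [([606.9, 110.8], 0.39, [498.9, -421.5])]
```

View pics/w4.png

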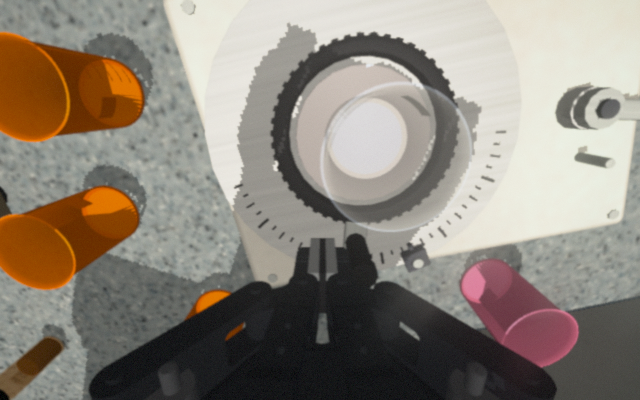

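```bash
python3 -m crank '{"dp":[[-0.06,-0.21,0],[-0.06,-0.21,0],[-0.05,-0.21,0],[-0.04,-0.21,0],[-0.03,-0.21,0],[-0.02,-0.21,0],[-0.02,-0.21,0],[-0.01,-0.21,0],[0,-0.21,0],[0,-0.2,0]],"delta_rot":[[0,0,0],[0,0,0],[0,0,0],[0,0,0],[0,0,0],[0,0,0],[0,0,0],[0,0,0],[0,0,0],[0,0,0]],"claw":[255,255,255,255,255,255,255,255,255,255]}'; python3 - <<'E'
from h import *
save('wrist','w5.png'); st=sense(); print(st['time_s'],st['eef_pos'],st['force'])
for t in ['lever_post','pointer','index_point','viewer']:
    r=pinpoint('wrist',t); z=dict(viewer=0,lever_post=80,pointer=55,index_point=55)
    print(t,[(np.round(x['centre'],1).tolist(),round(x['p'],2),np.round(atz('wrist',x['centre'],z[t],st)[:2],1).tolist()) for x in r[:2]])
save('top','t5.png');save('side','s5.png')
im=cv2.imread('pics/w5.png'); cv2.imwrite('pics/w5z.png',cv2.resize(im[150:300,260:460],None,fx=4,fy=4,interpolation=cv2.INTER_CUBIC))
im=cv2.imread('pics/s5.png'); cv2.imwrite('pics/s5z.png',cv2.resize(im[130:230,260:400],None,fx=5,fy=5,interpolation=cv2.INTER_CUBIC))
E
```

```text
time_s: 7.9
eef_pos: [473.5, -211.0, 75.5]
ee_rot: [-0.0, 0.993, -0.121, -0.0]
force: [-0.5, 2.6, 0.4]
grip_width: 0.002
7.95 [ 473.56806399 -211.1901017    75.49896268] [-1.10959765  3.11219142 -0.42667487]
lever_post [([358.5, 257.0], 0.87, [467.3, -232.2])]
pointer [([359.9, 251.8], 0.63, [455.6, -233.9])]
index_point [([378.7, 251.5], 0.95, [452.8, -246.1])]
viewer []
```

View pics/w5z.png

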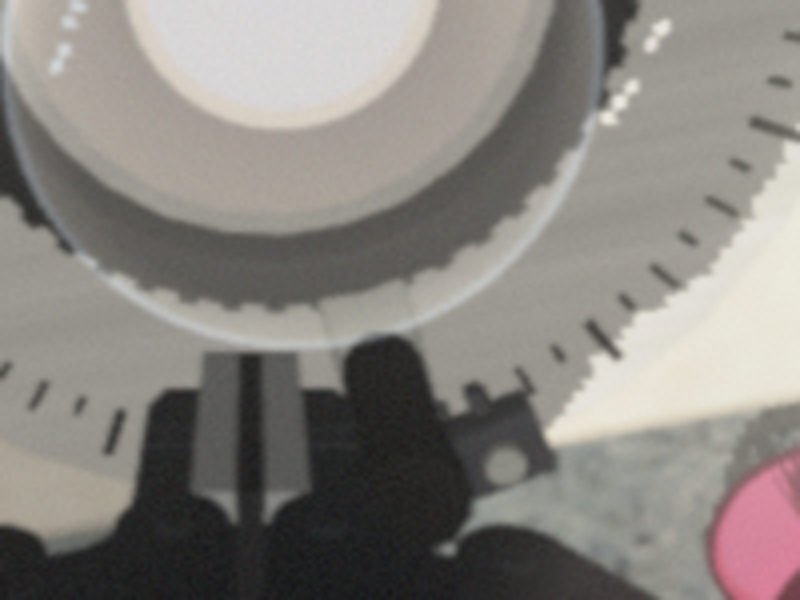

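View pics/s5z.png

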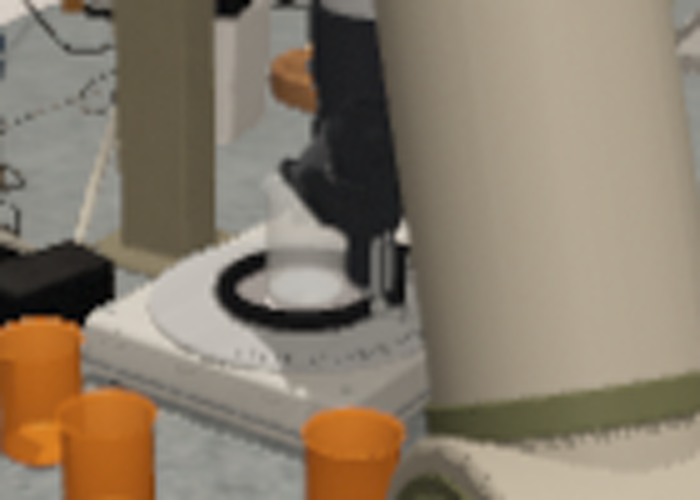

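```bash
python3 - <<'E'
from h import *
st=sense(); c=np.array([531.3,-230.7])
def ang(p): v=p[:2]-c; return np.arctan2(-v[1],-v[0]),np.hypot(*v)
def zz(x,y): return (260+(x+.5)/4-.5,150+(y+.5)/4-.5)
for n,p,z in [('levL',zz(322,310),61),('levR',zz(408,292),61),('levR2',zz(425,375),61),('nose',zz(477,388),58),('clip screw',zz(507,465),60)]:
    w=atz('wrist',p,z,st); print(n,w.round(1),ang(w))
# predicted pixels of markers for phi
for phi in [0.0,0.05,.1,.15,.21]:
    u=np.array([-np.cos(phi),-np.sin(phi)])
    P=[np.r_[c+64*u,99],np.r_[c+64*u,61],np.r_[c+78*u,55]]
    print(phi,((proj('wrist',P,st)-[260,150])*4).round().tolist())
E
```

```text
levL [ 479.1 -225.2   61. ] (np.float64(-0.10583819828928008), np.float64(52.452336014659984))
levR [ 478.9 -238.7   61. ] (np.float64(0.15148075189739404), np.float64(52.99446416631959))
levR2 [ 464.2 -238.5   61. ] (np.float64(0.11593308841489207), np.float64(67.52212575441149))
nose [ 458.2 -246.4   58. ] (np.float64(0.21129304836590992), np.float64(74.7540853886502))
clip screw [ 444.2 -248.5   60. ] (np.float64(0.2013534029290636), np.float64(88.90541977802484))
0.0 [[403.0, 509.0], [371.0, 367.0], [385.0, 423.0]]
0.05 [[428.0, 504.0], [391.0, 362.0], [407.0, 418.0]]
0.1 [[453.0, 497.0], [411.0, 357.0], [430.0, 411.0]]
0.15 [[477.0, 489.0], [430.0, 350.0], [452.0, 404.0]]
0.21 [[506.0, 478.0], [453.0, 341.0], [479.0, 394.0]]
```

```bash
python3 -m crank '{"dp":[[0,-0.15,0],[0.01,-0.15,0],[0.01,-0.15,0],[0.02,-0.15,0],[0.02,-0.15,0],[0,0,0],[0,0,0]],"delta_rot":[[0,0,0],[0,0,0],[0,0,0],[0,0,0],[0,0,0],[0,0,0],[0,0,0]],"claw":[255,255,255,255,255,255,255]}'; python3 - <<'E'
from h import *
save('wrist','w6.png'); st=sense(); print(st['time_s'],st['eef_pos'],st['force'])
c=np.array([531.3,-230.7])
def ang(p): v=p[:2]-c; return np.arctan2(-v[1],-v[0]),np.hypot(*v)
for t in ['lever_post','pointer','index_point','viewer']:
    r=pinpoint('wrist',t); z=dict(viewer=0,lever_post=80,pointer=55,index_point=55)
    for x in r[:1]:
        w=atz('wrist',x['centre'],z[t],st);print(t,x['centre'],round(x['p'],2),w.round(1),ang(w))
im=cv2.imread('pics/w6.png'); cv2.imwrite('pics/w6z.png',cv2.resize(im[190:290,290:420],None,fx=6,fy=6,interpolation=cv2.INTER_CUBIC))
E
```

```text
time_s: 8.95
eef_pos: [474.2, -218.5, 75.5]
ee_rot: [0.0, 0.993, -0.121, 0.0]
force: [1.0, 0.3, -0.4]
grip_width: 0.003
9.0 [ 474.22261666 -218.46333088   75.53029095] [-0.2208417   0.21375684 -0.70785863]
lever_post [359.0, 254.7] 0.65 [ 469.3 -240.    80. ] (np.float64(0.14925837567634903), np.float64(62.696327477009376))
pointer [364.2, 253.0] 0.82 [ 454.7 -243.8   55. ] (np.float64(0.16935590726788846), np.float64(77.74440163562302))
index_point [368.9, 251.4] 0.8 [ 455.1 -247.1   55. ] (np.float64(0.21152645993474847), np.float64(77.94284575088894))
```

View pics/w6z.png

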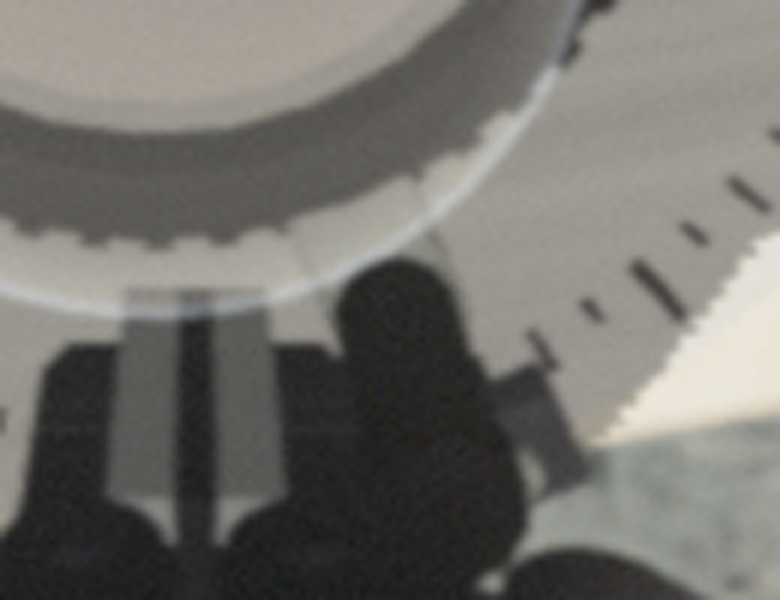

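```bash
python3 -m crank '{"dp":[[0.2,1,0],[0,0,2],[0,0,3],[-2,-0.5,2],[-2.5,-0.5,0],[-2.5,0,0],[0,0,0],[0,0,0]],"delta_rot":[[0,0,0],[0,0,0],[0,0,0],[0,0,0],[0,0,0],[0,0,0],[0,0,0],[0,0,0]],"claw":[255,255,255,255,255,255,255,255]}'; python3 - <<'E'
from h import *
save('wrist','w7.png'); st=sense(); print(st['time_s'],st['eef_pos'],st['force'])
c=np.array([531.3,-230.7])
def ang(p): v=p[:2]-c; return np.arctan2(-v[1],-v[0]),np.hypot(*v)
for t in ['lever_post','pointer','index_point','viewer']:
    r=pinpoint('wrist',t); z=dict(viewer=0,lever_post=80,pointer=55,index_point=55)
    for x in r[:1]:
        w=atz('wrist',x['centre'],z[t],st);print(t,x['centre'],round(x['p'],2),w.round(1),ang(w))
p=proj('wrist',[np.r_[c-[77,15],55]],st)[0].astype(int); print(p)
im=cv2.imread('pics/w7.png'); x0=p[0]-65;y0=max(0,p[1]-50);print(x0,y0); cv2.imwrite('pics/w7z.png',cv2.resize(im[y0:y0+100,x0:x0+130],None,fx=6,fy=6,interpolation=cv2.INTER_CUBIC))
E
```

```text
time_s: 10.0
eef_pos: [406.4, -218.1, 145.8]
ee_rot: [0.0, 0.993, -0.121, 0.0]
force: [0.4, 0.4, 0.3]
grip_width: 0.001
10.05 [ 406.76047182 -218.09732419  145.70698188] [ 0.98359423  0.03554578 -0.21085231]
lever_post [330.4, 124.4] 0.87 [ 470.1 -241.3   80. ] (np.float64(0.17187118096201728), np.float64(62.154488583836006))
pointer [336.8, 137.1] 0.78 [ 457.1 -244.4   55. ] (np.float64(0.18279354769109066), np.float64(75.50373489253465))
index_point [338.2, 139.8] 0.7 [ 454.6 -245.1   55. ] (np.float64(0.1851144889224869), np.float64(78.00789974576522))
[339 139]
274 89
```

View pics/w7z.png

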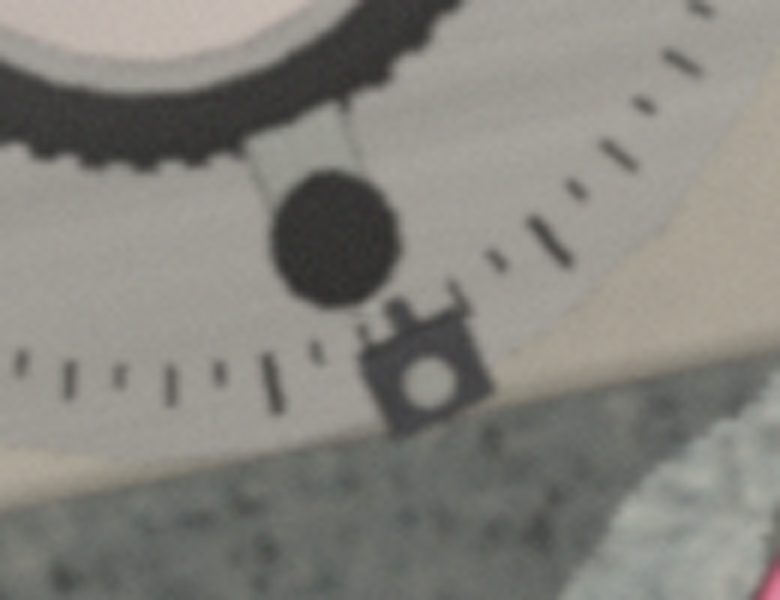

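View pics/w7.png

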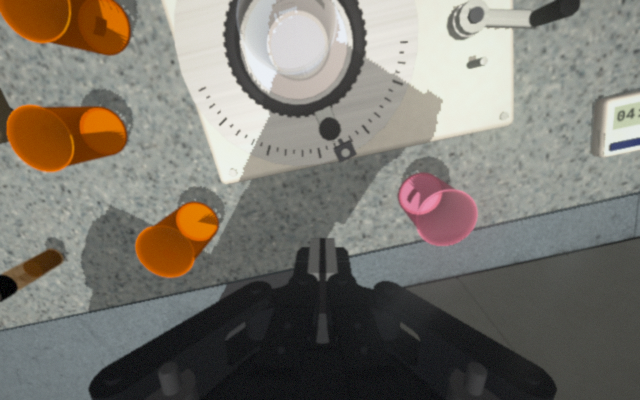

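```bash
python3 - <<'E'
from h import *
st=sense(); c=np.array([531.3,-230.7])
def ang(p): v=p[:2]-c; return np.arctan2(-v[1],-v[0]),np.hypot(*v)
def zz(x,y): return (274+(x+.5)/6-.5,89+(y+.5)/6-.5)
for n,p,z in [('post top',zz(336,238),99),('levL',zz(247,150),61),('levR',zz(343,100),61),('levL2',zz(272,203),61),('levR2',zz(362,163),61),('nose',zz(397,302),58),('screw',zz(430,382),61),('mark0',zz(272,383),49),('mark30',zz(550,243),49),('m5',zz(317,352),49),('m25',zz(497,260),49)]:
    w=atz('wrist',p,z,st); a=ang(w);print(n,w.round(1),round(a[0],3),round(a[1],1))
# ring outer circle from w2? dial centre from ring: mask dark pixels
im=cv2.imread('pics/w7.png')
for phi in [0.1,.12,.14,.16,.21]:
    u=np.array([-np.cos(phi),-np.sin(phi)])
    P=[np.r_[c+64*u,99],np.r_[c+53*u,61],np.r_[c+78*u,55],np.r_[c+79*u,60]]
    print(phi,((proj('wrist',P,st)-[274,89])*6).round().tolist())
E
```

```text
post top [ 469. -240.   99.] 0.148 63.0
levL [ 479.5 -231.5   61. ] 0.015 51.8
levR [ 482.6 -245.1   61. ] 0.288 50.8
levL2 [ 472.2 -233.    61. ] 0.04 59.1
levR2 [ 474.3 -245.7   61. ] 0.258 58.9
nose [ 455.3 -246.3   58. ] 0.203 77.6
screw [ 444.1 -248.2   61. ] 0.198 88.9
mark0 [ 447.2 -226.7   49. ] -0.048 84.2
mark30 [ 457.  -269.2   49. ] 0.478 83.7
m5 [ 450. -234.   49.] 0.04 81.4
m25 [ 456.5 -261.5   49. ] 0.391 80.9
0.1 [[311.0, 255.0], [280.0, 146.0], [341.0, 322.0], [344.0, 334.0]]
0.12 [[322.0, 250.0], [287.0, 143.0], [351.0, 318.0], [355.0, 330.0]]
0.14 [[333.0, 246.0], [295.0, 140.0], [362.0, 314.0], [366.0, 326.0]]
0.16 [[344.0, 242.0], [302.0, 137.0], [372.0, 310.0], [377.0, 321.0]]
0.21 [[370.0, 229.0], [321.0, 128.0], [398.0, 298.0], [404.0, 309.0]]
```

```bash
python3 -m crank '{"dp":[[2.5,0,0],[2.5,0.5,0],[2,0.5,-2],[0,0,-3],[0,0,-2],[0,0,0],[0,-0.3,0],[-0.1,-0.3,0],[-0.1,-0.2,0],[0,0,0]],"delta_rot":[[0,0,0],[0,0,0],[0,0,0],[0,0,0],[0,0,0],[0,0,0],[0,0,0],[0,0,0],[0,0,0],[0,0,0]],"claw":[255,255,255,255,255,255,255,255,255,255]}'
```

```text
time_s: 11.25
eef_pos: [474.3, -216.8, 76.2]
ee_rot: [0.0, 0.993, -0.121, 0.001]
force: [0.3, 0.6, -0.4]
grip_width: -0.001
```

```bash
python3 -m crank '{"dp":[[0,-0.1,0],[0,-0.1,0],[0,-0.1,0],[0.02,-0.1,0],[0.02,-0.1,0],[0,0,0],[0,0,0],[0,0,0]],"delta_rot":[[0,0,0],[0,0,0],[0,0,0],[0,0,0],[0,0,0],[0,0,0],[0,0,0],[0,0,0]],"claw":[255,255,255,255,255,255,255,255]}'
python3 -m crank '{"dp":[[0.2,1,0],[0,0,2],[0,0,3],[-2,-0.5,2],[-2.5,-0.5,0],[-2.5,0,0],[0,0,0],[0,0,0]],"delta_rot":[[0,0,0],[0,0,0],[0,0,0],[0,0,0],[0,0,0],[0,0,0],[0,0,0],[0,0,0]],"claw":[255,255,255,255,255,255,255,255]}'; cat > m.py <<'E'
import sys
from h import *
n=sys.argv[1]
save('wrist',n+'.png'); st=sense(); print(st['time_s'],st['eef_pos'],st['force'])
c=np.array([531.3,-230.7])
def ang(p): v=p[:2]-c; return np.arctan2(-v[1],-v[0]).round(3),np.hypot(*v).round(1)
for t in ['lever_post','pointer','index_point']:
    r=pinpoint('wrist',t); z=dict(viewer=0,lever_post=80,pointer=55,index_point=55)
    for x in r[:1]:
        w=atz('wrist',x['centre'],z[t],st);print(t,x['centre'],round(x['p'],2),w.round(1),ang(w))
p=proj('wrist',[np.r_[c-[77,15],55]],st)[0].astype(int)
im=cv2.imread('pics/'+n+'.png'); x0=p[0]-65;y0=max(0,p[1]-50);print(x0,y0); cv2.imwrite('pics/'+n+'z.png',cv2.resize(im[y0:y0+100,x0:x0+130],None,fx=6,fy=6,interpolation=cv2.INTER_CUBIC))
for phi in [.15,.2,.25]:
    u=np.array([-np.cos(phi),-np.sin(phi)])
    P=[np.r_[c+64*u,99],np.r_[c+53*u,61],np.r_[c+78*u,55],np.r_[c+79*u,60]]
    print(phi,((proj('wrist',P,st)-[x0,y0])*6).round().tolist())
E
python3 m.py w8
```

```text
time_s: 12.05
eef_pos: [474.6, -221.3, 75.5]
ee_rot: [0.0, 0.993, -0.121, -0.0]
force: [-0.7, 0.1, 0.2]
grip_width: -0.004
time_s: 12.85
eef_pos: [406.8, -221.2, 145.8]
ee_rot: [0.0, 0.993, -0.121, 0.0]
force: [0.8, -0.3, 0.3]
grip_width: -0.002
12.9 [ 407.13858454 -221.19803542  145.69548372] [ 0.30438534 -0.35028963 -0.12233842]
lever_post [331.0, 126.0] 0.94 [ 469.2 -244.6   80. ] (np.float64(0.22), np.float64(63.6))
pointer [334.9, 138.8] 0.88 [ 456.5 -245.7   55. ] (np.float64(0.198), np.float64(76.3))
index_point [337.5, 138.8] 0.59 [ 455.9 -247.8   55. ] (np.float64(0.223), np.float64(77.3))
270 91
0.15 [[336.0, 243.0], [300.0, 137.0], [370.0, 309.0], [374.0, 320.0]]
0.2 [[362.0, 231.0], [319.0, 128.0], [395.0, 297.0], [400.0, 309.0]]
0.25 [[388.0, 218.0], [337.0, 119.0], [421.0, 284.0], [427.0, 295.0]]
```

View pics/w8z.png

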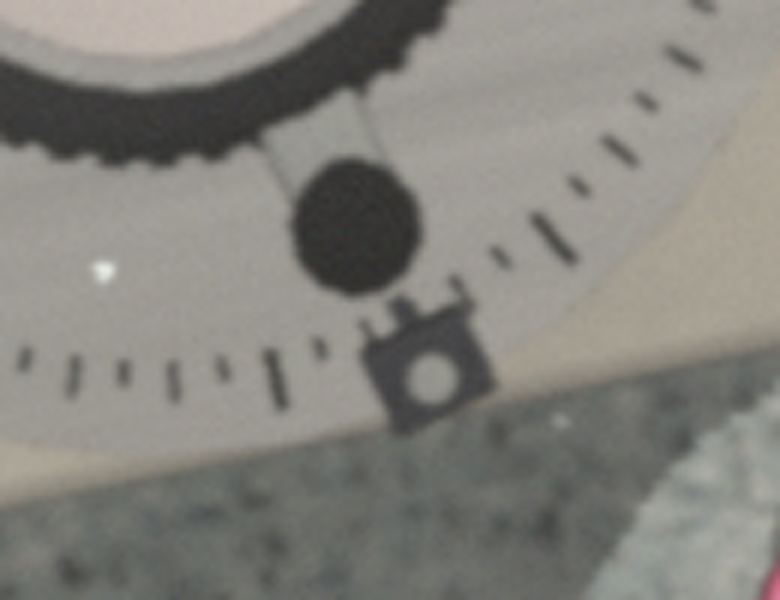

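```bash
python3 - <<'E'
from h import *
st=sense(); c=np.array([531.3,-230.7])
def ang(p): v=p[:2]-c; return np.arctan2(-v[1],-v[0]),np.hypot(*v)
def zz(x,y): return (270+(x+.5)/6-.5,91+(y+.5)/6-.5)
for n,p,z in [('post top',zz(357,227),99),('levL',zz(262,140),61),('levR',zz(360,88),61),('levL2',zz(293,197),61),('levR2',zz(383,152),61),('nose',zz(401,302),58),('screw',zz(433,378),61),('mark0',zz(275,378),49),('mark30',zz(553,239),49)]:
    w=atz('wrist',p,z,st); a=ang(w);print(n,w.round(1),round(a[0],3),round(a[1],1))
for t in ['clamp_post','clamp_pivot','beaker']:
    r=pinpoint('wrist',t); z=dict(clamp_post=79,clamp_pivot=65,beaker=53)
    for x in r[:2]:
        w=atz('wrist',x['centre'],z[t],st);print(t,x['centre'],round(x['p'],2),w.round(1))
E
```

```text
post top [ 469.5 -242.6   99. ] 0.191 62.9
levL [ 480.1 -233.3   61. ] 0.051 51.3
levR [ 483.3 -247.3   61. ] 0.332 50.8
levL2 [ 472.1 -235.5   61. ] 0.081 59.4
levR2 [ 474.8 -248.3   61. ] 0.303 59.2
nose [ 454.9 -246.3   58. ] 0.202 78.0
screw [ 444.2 -248.2   61. ] 0.199 88.8
mark0 [ 447.5 -226.5   49. ] -0.05 83.9
mark30 [ 457.1 -269.2   49. ] 0.478 83.6
clamp_post [545.3, 13.0] 0.89 [ 506.6 -398.7   79. ]
clamp_pivot [472.2, 16.9] 0.64 [ 517.3 -358.4   65. ]
beaker [293.2, 46.8] 0.96 [ 531.  -230.4   53. ]
beaker [103.9, 24.5] 0.85 [580.5 -96.9  53. ]
```

```bash
python3 -m crank '{"dp":[[2,-3.3,0],[2,-3.3,0],[2,-3.3,0],[2,-3.3,0],[2,-3.3,0],[2.2,-3.4,0],[0,0,0],[0,0,0]],"delta_rot":[[0,0,-4.5],[0,0,-4.5],[0,0,-4.5],[0,0,-4.5],[0,0,-4.5],[0,0,-4.5],[0,0,0],[0,0,0]],"claw":[255,255,255,255,255,255,255,255]}'; cat > c.py <<'E'
import sys
from h import *
n=sys.argv[1]
save('wrist',n+'.png'); st=sense(); print(st['time_s'],st['eef_pos'],st['force'],st['joints'].round(2))
pv=np.array([516.5,-358.2])
for t in ['clamp_post','clamp_pivot','viewer','pointer','beaker']:
    r=pinpoint('wrist',t); z=dict(viewer=0,clamp_post=79,clamp_pivot=65,pointer=55,beaker=53)
    for x in r[:1]:
        w=atz('wrist',x['centre'],z[t],st);v=w[:2]-pv;print(t,x['centre'],round(x['p'],2),w.round(1),(np.arctan2(-v[0],-v[1])-.045).round(3),np.hypot(*v).round(1))
E
python3 c.py w9
```

```text
time_s: 14.0
eef_pos: [528.5, -420.1, 144.4]
ee_rot: [-0.0, 0.937, -0.349, -0.001]
force: [-0.3, 0.7, 1.1]
grip_width: 0.001
14.05 [ 528.35733655 -419.57811625  145.01842685] [-0.22001388  0.87695492  0.74150039] [-0.84  0.72  1.09  0.    1.33  1.44]
clamp_post [322.2, 244.3] 0.63 [ 504.6 -400.8   79. ] 0.227 44.2
clamp_pivot [276.5, 257.7] 0.75 [ 515.8 -355.3   65. ] 2.872 2.9
viewer [203.3, 280.2] 0.8 [ 530.  -231.2    0. ] -3.08 127.7
beaker [111.9, 369.1] 0.93 [ 529.9 -104.2   53. ] -3.134 254.3
```

View pics/w9.png

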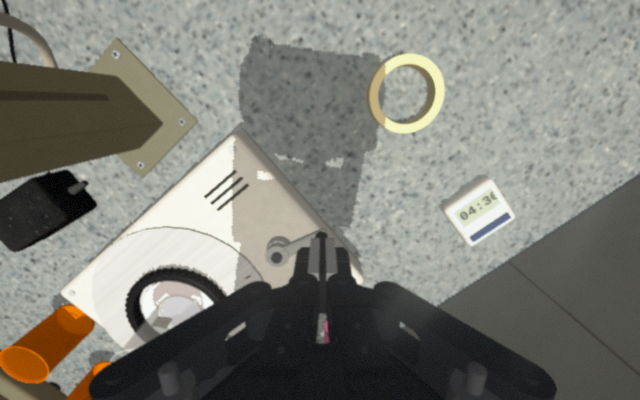

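```bash
python3 -m crank '{"dp":[[0,0,-2],[0,0,-2],[0,0,-2],[0,0,-1],[0,0,0],[-0.15,0.13,0],[-0.15,0.13,0],[-0.15,0.13,0],[-0.15,0.13,0],[-0.15,0.13,0]],"delta_rot":[[0,0,0],[0,0,0],[0,0,0],[0,0,0],[0,0,0],[0,0,0],[0,0,0],[0,0,0],[0,0,0],[0,0,0]],"claw":[255,255,255,255,255,255,255,255,255,255]}'; python3 -m crank '{"dp":[[-0.15,0.06,0],[-0.15,0.06,0],[-0.15,0.06,0],[-0.15,0.06,0]],"delta_rot":[[0,0,0],[0,0,0],[0,0,0],[0,0,0]],"claw":[255,255,255,255]}'
```

```text
time_s: 15.3
eef_pos: [521.0, -413.7, 75.8]
ee_rot: [0.0, 0.937, -0.349, 0.0]
force: [-0.2, 0.5, 0.2]
grip_width: -0.001
time_s: 15.7
eef_pos: [515.1, -411.8, 75.7]
ee_rot: [0.0, 0.937, -0.349, 0.001]
force: [1.5, -2.9, -1.2]
grip_width: -0.0
```

```bash
python3 c.py w10
```

```text
15.75 [ 514.88301749 -411.76050693   75.66655913] [ 0.48576652 -2.87762198  0.37822372] [-0.85  0.75  1.23 -0.    1.17  1.43]
clamp_pivot [257.6, 291.8] 0.78 [ 515.1 -357.3   65. ] 2.072 1.7
viewer [167.5, 310.6] 0.72 [ 530.9 -229.6    0. ] -3.075 129.4
beaker [16.7, 349.5] 0.7 [ 596.  -164.2   53. ] -2.798 209.7
```

View pics/w10.png

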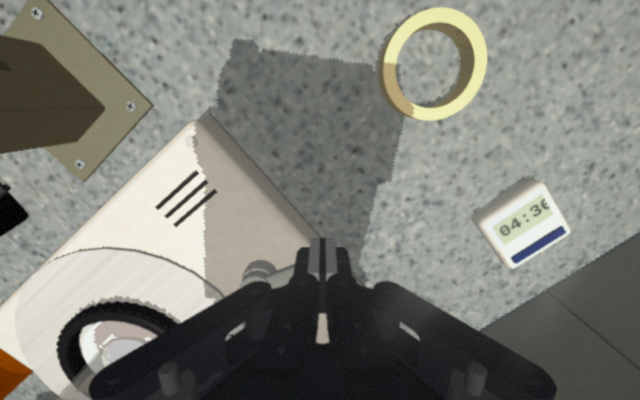

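```bash
python3 -m crank '{"dp":[[-0.18,0.07,0],[-0.18,0.07,0],[-0.18,0.08,0],[-0.18,0.09,0],[-0.18,0.12,0],[-0.18,0.12,0],[-0.18,0.13,0],[-0.18,0.14,0],[-0.17,0.15,0]],"delta_rot":[[0,0,0],[0,0,0],[0,0,0],[0,0,0],[0,0,0],[0,0,0],[0,0,0],[0,0,0],[0,0,0]],"claw":[255,255,255,255,255,255,255,255,255]}'
```

```text
time_s: 16.9
eef_pos: [498.8, -401.5, 75.5]
ee_rot: [-0.0, 0.937, -0.349, -0.0]
force: [1.1, -2.9, 1.2]
grip_width: 0.0
```

```bash
python3 c.py w11
```

```text
16.95 [ 498.62094184 -401.22676254   75.47757934] [ 0.9768053  -2.36943547  0.24654568] [-0.86  0.71  1.3   0.    1.13  1.42]
clamp_pivot [248.2, 266.7] 0.86 [ 516.2 -355.9   65. ] 2.974 2.3
viewer [163.1, 293.0] 0.82 [ 530.3 -231.9   -0. ] -3.078 127.1
beaker [9.7, 335.6] 0.7 [ 590.6 -162.1   53. ] -2.825 209.6
```

View pics/w11.png

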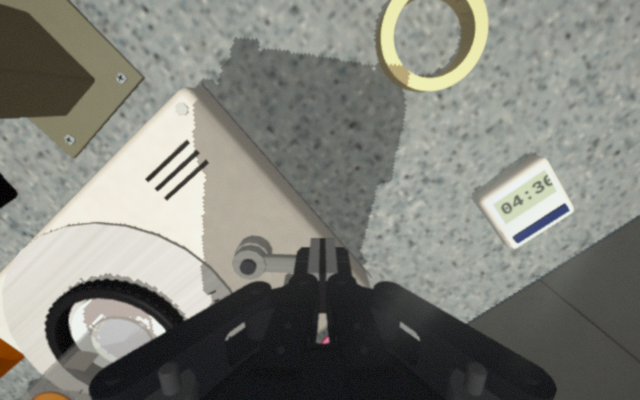

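```bash
python3 -m crank '{"dp":[[-0.16,0.16,0],[-0.15,0.17,0],[-0.14,0.17,0],[-0.13,0.18,0],[-0.12,0.18,0],[-0.11,0.19,0],[-0.1,0.19,0]],"delta_rot":[[0,0,0],[0,0,0],[0,0,0],[0,0,0],[0,0,0],[0,0,0],[0,0,0]],"claw":[255,255,255,255,255,255,255]}'
python3 -m crank '{"dp":[[-0.05,0.1,0],[-0.05,0.1,0]],"delta_rot":[[0,0,0],[0,0,0]],"claw":[255,255]}'
```

```text
time_s: 17.9
eef_pos: [489.8, -389.1, 75.6]
ee_rot: [0.0, 0.937, -0.349, 0.0]
force: [0.9, -2.2, 0.3]
grip_width: -0.002
time_s: 18.1
eef_pos: [488.8, -387.2, 75.5]
ee_rot: [0.0, 0.937, -0.349, -0.0]
force: [0.8, -2.9, -1.0]
grip_width: -0.002
```

```bash
python3 -m crank '{"dp":[[-0.03,0.08,0],[0,0,0]],"delta_rot":[[0,0,0],[0,0,0]],"claw":[255,255]}'
python3 -m crank '{"dp":[[-0.03,0.08,0],[0,0,0]],"delta_rot":[[0,0,0],[0,0,0]],"claw":[255,255]}'
```

```text
time_s: 18.3
eef_pos: [488.5, -386.3, 75.5]
ee_rot: [-0.0, 0.937, -0.349, -0.0]
force: [-0.4, -1.7, -0.8]
grip_width: 0.003
time_s: 18.5
eef_pos: [488.2, -385.6, 75.5]
ee_rot: [-0.0, 0.937, -0.349, -0.0]
force: [0.3, -1.6, -0.7]
grip_width: -0.0
```

```bash
python3 -m crank '{"dp":[[-0.03,0.08,0],[-0.03,0.08,0],[0,0,0]],"delta_rot":[[0,0,0],[0,0,0],[0,0,0]],"claw":[255,255,255]}'
python3 c.py w12
```

```text
time_s: 18.8
eef_pos: [487.9, -384.9, 75.6]
ee_rot: [0.001, 0.937, -0.349, 0.001]
force: [1.8, -6.2, -1.6]
grip_width: 0.004
18.85 [ 487.93622983 -384.8789547    75.62189849] [ 3.22357053 -6.0775552  -2.01897076] [-0.86  0.67  1.37 -0.    1.1   1.43]
clamp_pivot [255.8, 237.1] 0.6 [ 517.1 -358.    65. ] -1.87 0.6
viewer [164.1, 276.8] 0.95 [ 530.5 -230.8   -0. ] -3.077 128.1
beaker [4.7, 325.7] 0.9 [ 587.4 -152.4   53. ] -2.855 217.7
```

View pics/w12.png

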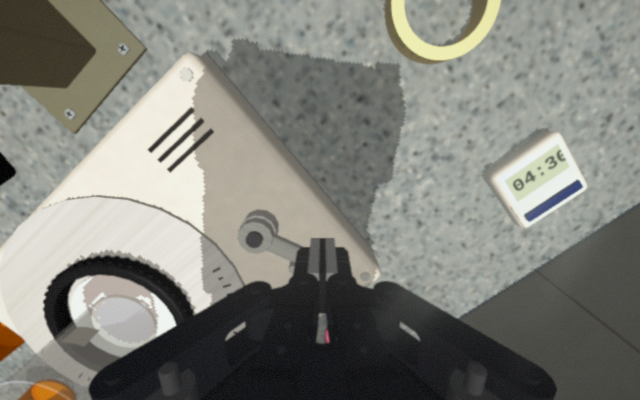

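```bash
python3 -m crank '{"dp":[[0.4,-0.7,0],[1,-1,0],[0.5,-0.5,0],[0,0,3],[0,0,4],[-2,0,3],[-4,2,0],[-4,3,0],[-3,3,0],[0,0,0]],"delta_rot":[[0,0,0],[0,0,0],[0,0,0],[0,0,0],[0,0,0],[0,0,5],[0,0,7],[0,0,7],[0,0,7],[0,0,0]],"claw":[255,255,255,255,255,255,255,255,255,255]}'; python3 -m crank '{"dp":[[0,1,0],[0,0,0],[0,0,0]],"delta_rot":[[0,0,0],[0,0,0],[0,0,0]],"claw":[255,255,255]}';python3 m.py w13; python3 c.py w14
```

```text
time_s: 20.1
eef_pos: [373.7, -322.2, 174.9]
ee_rot: [-0.002, 0.992, -0.128, -0.002]
force: [1.1, 0.4, -0.3]
grip_width: 0.002
time_s: 20.4
eef_pos: [377.4, -316.5, 175.6]
ee_rot: [0.0, 0.992, -0.129, 0.0]
force: [0.1, -0.0, -0.0]
grip_width: 0.001
20.45 [ 377.29234497 -316.52016207  175.43566888] [-0.35596642 -0.22519197 -0.09002034]
lever_post [205.4, 118.0] 0.94 [ 469.7 -242.4   80. ] (np.float64(0.188), np.float64(62.7))
pointer [223.9, 129.0] 0.57 [ 457.6 -245.2   55. ] (np.float64(0.194), np.float64(75.1))
index_point [225.5, 131.7] 0.72 [ 454.9 -245.8   55. ] (np.float64(0.195), np.float64(77.9))
160 82
0.15 [[203.0, 241.0], [276.0, 155.0], [374.0, 309.0], [366.0, 318.0]]
0.2 [[224.0, 230.0], [291.0, 147.0], [396.0, 298.0], [389.0, 307.0]]
0.25 [[244.0, 218.0], [306.0, 138.0], [417.0, 286.0], [410.0, 295.0]]
20.65 [ 376.84710692 -316.33154376  175.32695333] [ 0.53253989 -1.61102357 -0.07202706] [-0.94  0.29  1.68 -0.    1.17  0.89]
clamp_post [360.5, 65.4] 0.58 [ 475.1 -375.1   79. ] 1.139 44.7
clamp_pivot [324.9, 18.0] 0.65 [ 517.3 -357.4   65. ] -2.41 1.2
viewer [203.4, 56.1] 0.96 [ 532.6 -231.6    0. ] -3.06 127.6
pointer [224.7, 131.3] 0.74 [ 455. -245.   55.] 2.599 128.8
beaker [127.2, 209.9] 0.92 [ 407.1 -118.1   53. ] 2.669 263.9
```

View pics/w13z.png

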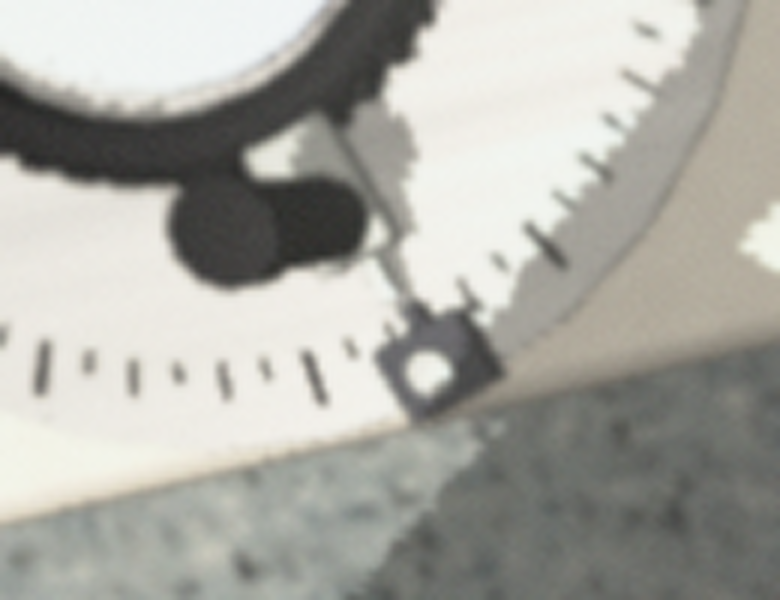

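View pics/w14.png

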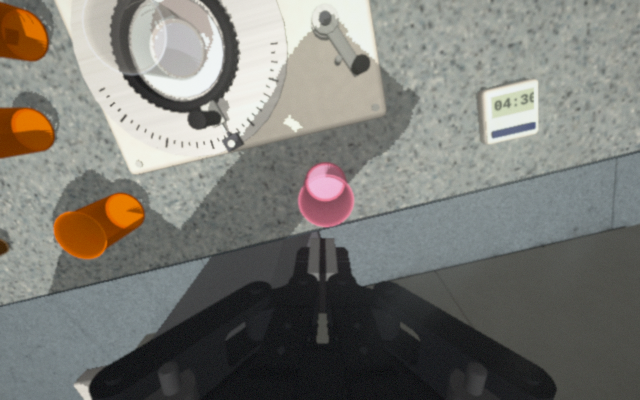

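```bash
python3 - <<'E'
from h import *
print(sense()['force'],sense()['time_s']); print(finish_job())
E
```

```text
[-0.94505074  0.15371699  0.41186328] 20.9
the job is handed in; nothing more can be done
None
```

The job is done and handed in at about 21 s of the 58 s allowed. With the shut fingertips I pushed the ring lever's post round until its pointer stood at the index clip. Then I pushed the clamp lever until the force rose at its stop pin and backed the arm clear. I used only pushing, with no pinching or lifting.

- **Pointer:** In the last pictures the pointer tip lines up with the clip's nose. The lever measured about 0.19 rad and the clip about 0.20 rad, which puts the tip roughly 0.6 mm off (limit 4 mm).
- **Clamp:** It measured about 1.14 rad against a stop at 1.15 rad, and the picture shows the lever beside the pin.
- **Forces:** The highest reading was about 7 N, at the clamp's stop. Just before hand-in it was about 1 N, within the sensor's noise, with the arm clear of everything.
- **Surroundings:** The beaker looks upright on the stage in the last picture. I last measured it centred there before the clamp push and did not measure it again. I did not re-measure the things around the viewer either; those in the last picture looked unmoved.
- **Disagreements:** The network's point estimates scattered by a few millimetres. In the last pictures it gave only look-alikes for the beaker, so I judged the beaker and the pointer from the pictures themselves.

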